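Prop the guard cover of the counter scale and set its trim dial

TASK

Take the steel prop post from its stand, swing open the sprung flip cover of the counter scale with it (its collar fits under the cover's tab) and seat it fully home in the socket behind the hinge so that the cover rests on it, propped open. Then turn the trim dial under the cover clockwise (seen from above) to its stop and nip it up finger-tight against the stop, about 0.3 newton metres and never above 0.5. Be gentle with the cover and the post and do not disturb the ink pad, rubber stamp or coin roll; leave the cover propped, the dial at its stop and everything released.

Things in the scene. Friction and masses are not known exactly. Their poses are not given: they have to be found in the camera images.
- scale: grey counter scale, fixed. Deck 177 x 177 mm, top at 36 mm. Origin on the counter below the middle of the cover's hinge line; z up, -x the front (tab side), +y left. In its frame the deck spans x -115..62, y -125..52 mm; on it a steel weighing plate (x -100..30, y -121..-55, top 44 mm) and a display pod (x 39..57, y -119..-57, top 64 mm).
- hinge_mid (a point): middle of the cover's hinge axis, 8 mm above the deck (44 mm above the counter); the axis runs along the scale's y. Axes as the scale's.
- cover: black flip cover over the dial; origin on the hinge axis; axes as the scale's when closed. Panel 4 mm thick, underside 55 mm above the axis, x -80..-3, 76 mm wide; hinge arms and 7 mm deep ribs (x -39..-5) at y = +-36.5; else open. Tab: see tab_tip. A light spring (0.075 N m shut, 0.11 open) shuts it, slowed by a damper; about 1 N at the tab. Takes at most 15 N.
- cover_angle (a joint): cover angle, 0 closed, grows as the tab swings up and back over the hinge towards the scale's +x; hard stop at 1.85 rad. Resting on the seated post it stands at about 1.3 to 1.45 rad.
- tab_tip (a point): middle of the lower edge of the tab's front end; the tab is 30 mm wide in y, 4 mm thick, level with the panel, x -80..-96 mm in the cover's frame. Moves with the cover; closed it is 99 mm above the counter and 96 mm in front of the hinge axis.
- prop_post: loose round steel post, 140 mm tall, about 200 g, upright in the stand. Origin at the bottom centre, z up along it. From the bottom: spigot 12 mm diameter, 30 mm long, chamfered; collar 44 mm diameter, from 30 to 36 mm; shaft 28 mm diameter, from 36 to 140 mm (grip it within 20 mm of its top, fingers closing along the scale's y).
- post_collar (a point): centre of the post's collar top, 36 mm above the post's foot.
- socket (a point): centre of the socket's mouth on the scale's deck, 31 mm behind the hinge axis (scale +x), 36 mm above the counter: a round hole 13.8 mm diameter, 2 mm chamfer, 32 mm deep. The post's spigot goes in until the collar sits on the deck (foot 30 mm below the mouth). The open cover leans on the shaft.
- post_stand: grey stand block 64 x 64 x 36 mm, fixed, origin under its centre; a hole like the socket in its top holds the post, foot 6 mm above the counter.
- dial_grip (a point): point on the dial's vertical axis at the height to grip it, 69.5 mm above the counter, 55 mm in front of the hinge axis; its x axis runs along the knob's bar. The knob is a black upright bar 44 mm long, 14 mm thick, from 52 to 77 mm above the counter, on a disc of 42 mm diameter.
- dial_angle (a joint): dial angle, 0 to 1.4 rad, grows clockwise seen from above; at 0 the bar lies along the scale's x; the hard stop is at 1.4. Light friction (about 0.04 N m).
- dial_mount_angle (a joint): twist of the dial's spring-seated mount, in the same sense, 0 unloaded, 5 N m per rad: shows the turning moment on the dial (0.03 rad = 0.15 N m; 0.06 rad = 0.3 N m; 0.1 rad = 0.5 N m). Comes back to about 0 when let go.
- ink_pad: blue ink pad 68 x 110 x 20 mm, bystander, origin under its centre
- rubber_stamp: rubber stamp with wooden handle, 31 x 58 x 72 mm, bystander, origin under its centre
- coin_roll: paper coin roll 24 mm diameter, 68 mm long, lying on the counter, bystander, origin under its centre

How it is judged:
By the outcome, as a careful person would: the job done as asked, in the order asked, and still so for the second after the job is handed in, with the robot touching nothing.
It also fails if it takes over 70 s, if anything falls off the work surface, if the arm or the gripper's body presses on something with over 40 N, if the wrist force passes 120 N, or if a joint passes its speed limit or range.

ROBOT

A 7-joint arm with a two-finger parallel gripper is mounted at the origin on a cart in front of the work surface, level with it; the furniture and walls round the work are solid. World frame = base frame: x ahead of the robot, y to its left, z up, the work surface at z = 0. Lengths are in m, angles in rad, forces in N, time in s.
With the tool pointing down it reaches from about 0.4 to 0.85 m from the base axis. Payload 4.5 kg.
Tool frame: the origin (TCP) lies on the centre line of the jaws, within the pads' length; the fingertips stand r.tip_extent ahead of it and the grasp point (between the pads) is the TCP (r.tip_extent is the distance from the TCP to the fingertips, in m); z points along the fingers, y is the line along which they close (so a half turn about z gives the same grasp; the last joint's range is limited). The gripper opens to 88 mm and grips with 3 to 60 N. Pads are 18 mm wide; open, the fingers measure 123 mm over their backs; the gripper's body (75 mm by 187 mm) begins 45 mm behind the grasp point.
Start: joints at [-1.253, 0.689, -0.195, 1.565, 0.157, 0.902, -0.215], TCP at [0.175, 0.6, 0.258] pointing down, gripper open.
Joint ranges: [-3.01, 3.01], [-0.46, 2.08], [-1.47, 1.51], [0.13, 2.56], [-1, 4.14], [0.04, 2.09], [-2.66, 2.66]. Speed limits (rad/s): [2.57, 2.57, 3.14, 3.14, 3.14, 3.14, 3.14].

INTERFACE

Orientations are given as a unit quaternion [x, y, z, w].
In Python, from plant import sensors, vision, finish_job, r gives the robot as it stands. The module is installed in compiled form; this text tells all that it offers.
- The arm moves only by the tool step_arm, never from a script. Its argument "steps" is a list of rows, each a list of 2 entries, a list of its own where there are three numbers: the shift along the tool's x, y, z in cm, then the turn, a rotation vector about the tool's x, y, z in degrees. A call has 1 to 12 rows; each row shifts and turns the commanded pose from where the row before left it, along the tool's axes as they then stand; what a row does not reach is not made up. A row lasts 1/8 s, in which the tool goes at most 62.5 mm and 10.7 degrees, less where a joint would pass 70% of its speed; a pose out of reach is approached as far as the arm can. A call with a gripper value outside its range is refused whole. "claw" is the opening, from -1 (shut) to 1 (fully open), set as the call begins (left out, the last holds). The fingers move at their own pace and stop on an object; "grip_force" is the grip in N (left out, the last holds). Time passes only in rows, so rows that do not move let the fingers close. It gives the time, the measured TCP pose, the force, the opening and the grip force at its end, in the units of the state.
- sensors.get_state(): the state, without advancing time (a new reading comes with each control period).
- vision.snapshot(name): name is "side" or "top" or "wrist"; returns a dict with "img" (400x640x3 uint8, red, green, blue), "fx", "fy", "cx", "cy" (pixels), "position" and "rotation" of the camera in the world. Camera axes: x right, y down, z forward; pixel columns grow to the right and rows downward; lengths in m; the calibration is good to about 2 mm. A picture is of the moment at which its call begins. There is no depth.
- finish_job(): hands the job in; it is judged then, once.
The state is a dict: "clock": time; "q": joint angles; "qd": joint speeds; "joint_torque": joint torques, N m; "tool_pos": TCP position; "eef_rot": TCP orientation; "contact_force": force on the tool from outside, world axes, zero at the start; "moment": the same for the moment, N m; "opening": opening from 0.0 (shut) to 1.0 (fully open); "finger_force": force on a finger pad.
Only numpy, scipy, OpenCV 4.12 (cv2) and the standard library are available. Lean on these libraries where they do the work, as an engineer would, in place of code of your own. Each camera call takes 0.05 s, during which the arm holds its last target. There are 200 camera calls.

## Working session

There is one attempt and no reset: what is moved stays moved. The work goes in short steps, Python scripts to look and compute and a tool call to move; the robot and the scene stay as the last step left them, time stands still between calls to the robot, and variables do not carry over. Pictures are saved under pics/ and viewed, at most 10 in all, crops included, and the job is handed in when it is done.

Besides the shell and the picture viewer there is one more tool, called after "Call:" as name(argument=value, ...), one argument or row to a line, values as JSON. step_arm: Moves the arm, as the interface text tells. Its arguments: {"type":"object","properties":{"steps":{"type":"array"},"claw":{"type":"number"},"grip_force":{"type":"number"}},"required":["steps"]}

```bash
mkdir -p pics
python3 - <<'E'
from plant import sensors, vision, r
import cv2,numpy as np,pickle
s=sensors.get_state(); print({k:np.round(v,3) for k,v in s.items()}, r.tip_extent)
for n in ("top","side"):
    d=vision.snapshot(n); pickle.dump(d,open(f'{n}0.pkl','wb'))
    cv2.imwrite(f'pics/{n}0.png',d['img'][:,:,::-1]); print(n,d['fx'],d['fy'],d['cx'],d['cy'],np.round(d['position'],4),np.round(d['rotation'],4).tolist())
E
```

```text
{'clock': np.float64(0.0), 'q': array([-1.253,  0.69 , -0.195,  1.566,  0.157,  0.902, -0.215]), 'qd': array([ 0.001,  0.   , -0.001,  0.   ,  0.   , -0.   , -0.001]), 'joint_torque': array([ 1.0000e-03, -5.2756e+01, -1.2670e+00, -1.5343e+01, -5.3000e-02,
        6.0000e-03,  0.0000e+00]), 'tool_pos': array([0.175, 0.599, 0.257]), 'eef_rot': array([ 0.141,  0.99 , -0.001, -0.   ]), 'contact_force': array([-0.288, -0.244,  0.222]), 'moment': array([-0.024, -0.004,  0.026]), 'finger_force': np.float64(0.0), 'opening': np.float64(1.002)} 0.019
top 432.3245197270052 432.3245197270052 322.07786394572304 199.73264816087973 [0.3665 0.051  1.1966] [0.712, -0.698, 0.0514, -0.0558]
side 434.9272379475585 434.9272379475585 316.03354833411595 198.3656580424438 [ 0.3791 -1.1698  0.7724] [0.8595, -0.0559, 0.0279, -0.5072]
```

View pics/top0.png

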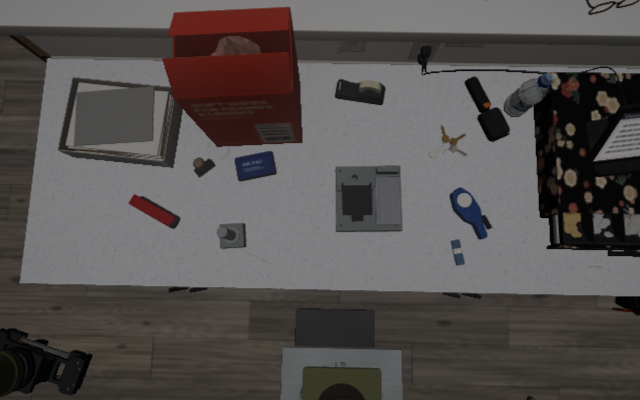

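View pics/side0.png

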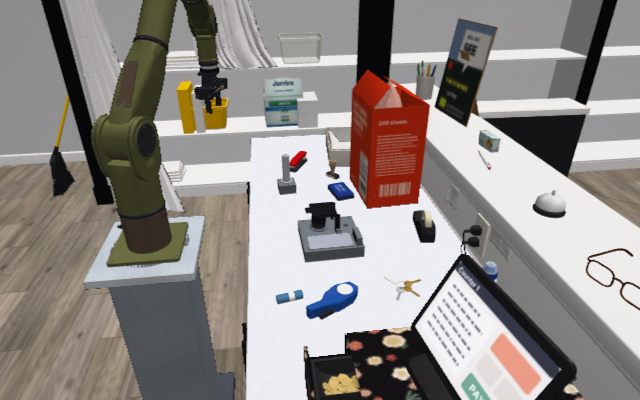

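The top view shows the scale at about (335-401,166-232), with the cover and the socket dot (354,177) on it. The stand with the post is at (232,235), the ink pad at (255,166) and the stamp at (203,166). The side view agrees, and the coin roll is at (290,296). I'll zoom in next.

Run:
```python
import cv2,numpy as np,pickle
t=pickle.load(open('top0.pkl','rb'))['img'];s=pickle.load(open('side0.pkl','rb'))['img']
c=lambda i,x,y,w,h,k:cv2.resize(i[y:y+h,x:x+w],None,fx=k,fy=k,interpolation=cv2.INTER_CUBIC)
a=c(t,325,155,90,90,4.4444);b=c(t,205,215,60,60,6.6667)[:300,:400]
b=c(t,205,215,50,50,8);u=c(s,290,190,80,40*80//80*2//2,5);v=c(s,265,140,40,60,5)[:200]
a=cv2.resize(a,(400,400));b=cv2.resize(b,(400,400))
d=np.hstack([cv2.resize(u,(400,200)),np.pad(v,((0,0),(0,200),(0,0)))])
im=np.vstack([np.hstack([a,b]),d]);im=np.clip(im.astype(float)*1.5,0,255).astype(np.uint8)
cv2.imwrite('pics/z0.png',im[:,:,::-1])
```

```text
(no output)
```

View pics/z0.png

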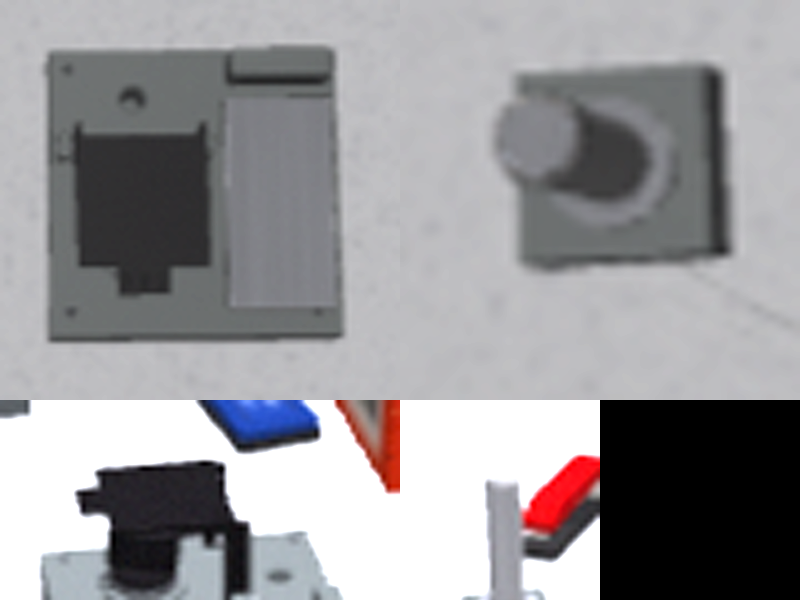

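The zoom gives the deck corners, in crop pixels, as (49,50), (333,50), (341,336) and (50,337), and the socket at (132,98). In its own crop the post top is centred at about (538,138), and the stand top corners are (517,75), (705,66) and (521,262).

```bash
cat > h.py <<'E'
import numpy as np,pickle
from scipy.spatial.transform import Rotation as R
def ray(d,uv,z):
    uv=np.atleast_2d(uv).astype(float)
    v=np.c_[(uv[:,0]-d['cx'])/d['fx'],(uv[:,1]-d['cy'])/d['fy'],np.ones(len(uv))]
    w=R.from_quat(d['rotation']).apply(v) if np.size(d['rotation'])==4 else v@np.array(d['rotation']).T
    p=np.array(d['position']); return p+w*((z-p[2])/w[:,2])[:,None]
def proj(d,P):
    c=R.from_quat(d['rotation']).inv().apply(np.atleast_2d(P)-d['position'])
    return np.c_[d['cx']+d['fx']*c[:,0]/c[:,2],d['cy']+d['fy']*c[:,1]/c[:,2]]
def rigid(a,b): # 2D: b=Rot(yaw) a + t
    za=a[:,0]+1j*a[:,1]; zb=b[:,0]+1j*b[:,1]
    s=np.sum(np.conj(za-za.mean())*(zb-zb.mean())); yaw=np.angle(s)
    t=zb.mean()-np.exp(1j*yaw)*za.mean(); res=abs(np.exp(1j*yaw)*za+t-zb)
    return yaw,np.array([t.real,t.imag]),res
E
python3 - <<'E'
from h import *
import cv2
d=pickle.load(open('top0.pkl','rb'))
g=lambda x0,y0,k,p:np.array([x0,y0])+(np.array(p)+.5)/k-.5
A=lambda p:g(325,155,40/9,p)
B=lambda p:g(205,215,8,np.array(p)-[400,0])
c=ray(d,A([(49,50),(333,50),(341,337),(50,337)]),.036)
yaw,t,res=rigid(np.array([[62,52],[62,-125],[-115,-125],[-115,52]])/1e3,c)
print('scale yaw',yaw,t,res)
w=lambda x,y:t+np.array([[np.cos(yaw),-np.sin(yaw)],[np.sin(yaw),np.cos(yaw)]])@[x,y]
print('socket img',ray(d,A([(132,98)]),.036),'pred',w(.031,0))
print('tabtip img',ray(d,A([(145,294)]),.101),'pred',w(-.096,0),'dial',w(-.055,0))
print('post top',ray(d,B([(538,138)]),.146))
s=ray(d,B([(517,75),(705,66),(521,262)]),.036);print('stand',(s[1]+s[2])/2, s)
print('collar', ray(d,B([(612,162)]),.042))
E
```

```text
scale yaw 0.01953496747038299 [ 0.57742846 -0.02771101] [0.00082237 0.00080936 0.00067702 0.00070827]
socket img [[ 0.60943501 -0.0268331   0.036     ]] pred [ 0.60842255 -0.02710546]
tabtip img [[ 0.48155806 -0.03093076  0.101     ]] pred [ 0.48144678 -0.02958625] dial [ 0.52243896 -0.02878536]
post top [[0.44333714 0.30157469 0.146     ]]
stand [0.44329784 0.30201028 0.036     ] [[0.47245372 0.33606403 0.036     ]
 [0.47674596 0.2728184  0.036     ]
 [0.40984972 0.33120217 0.036     ]]
collar [[0.44342262 0.3012024  0.042     ]]
```

Call:
step_arm(
  steps=[
    [[0,0,0],[0,0,-5.8]],
    [[0,0,0],[0,0,-5.8]],
    [[0,0,0],[0,0,-5.8]],
    [[-2.9,-3.4,0],[0,0,0]],
    [[-2.9,-3.4,0],[0,0,0]],
    [[-2.9,-3.4,0],[0,0,0]],
    [[-2.9,-3.4,0],[0,0,0]],
    [[-2.9,-3.4,0],[0,0,0]],
    [[-2.9,-3.4,0],[0,0,0]],
    [[-2.9,-3.4,0],[0,0,0]],
    [[-2.9,-3.4,0],[0,0,0]],
    [[-2.9,-3.4,0],[0,0,0]],
  ],
  claw=1,
)

```text
clock: 1.6
tool_pos: [0.4428, 0.298, 0.2575]
eef_rot: [-0.01, 1.0, -0.0, -0.0]
contact_force: [1.0, 0.7, -0.7]
opening: 1.001
finger_force: 0.0
```

```bash
cat >> h.py <<'E'
YAW=0.0195; T0=np.array([0.5774,-0.0277])
Rz=lambda a:np.array([[np.cos(a),-np.sin(a)],[np.sin(a),np.cos(a)]])
def sw(x,y): return T0+Rz(YAW)@[x,y]      # scale -> world xy (m)
def state(target=None,pr=True):
    from plant import sensors
    s=sensors.get_state(); Rt=R.from_quat(s['eef_rot']); p=np.array(s['tool_pos'])
    M=Rt.as_matrix(); sc=Rz(-YAW)@(p[:2]-T0)
    print('t %.2f p'%s['clock'],p.round(4),'scale xy mm',(sc*1e3).round(1),'F',np.round(s['contact_force'],1),'M',np.round(s['moment'],2),'op %.3f ff %.1f'%(s['opening'],s['finger_force']))
    print(' yaw(tool y)-scale y deg %.2f'%np.degrees(np.arctan2(-M[0,1],M[1,1])-YAW),'z axis',M[:,2].round(4))
    if target is not None: print(' tool delta cm',(Rt.inv().apply(np.array(target)-p)*100).round(2))
    return s
E
python3 - <<'E'
from h import *
import cv2
state([.4433,.3016,.136])
from plant import vision
d=vision.snapshot('wrist');pickle.dump(d,open('w1.pkl','wb'));cv2.imwrite('pics/w1.png',d['img'][:,:,::-1]);print(d['position'],proj(d,[[.4433,.3016,.146]]))
E
```

```text
t 1.60 p [0.4428 0.298  0.2575] scale xy mm [-128.3  328.2] F [ 1.   0.7 -0.7] M [ 0.09 -0.07 -0.03] op 1.001 ff 0.0
 yaw(tool y)-scale y deg 0.03 z axis [-4.e-04 -3.e-04 -1.e+00]
 tool delta cm [-0.07  0.37 12.15]
[0.3596537  0.29711074 0.38418154] [[324.82430007 205.28564199]]
```

View pics/w1.png

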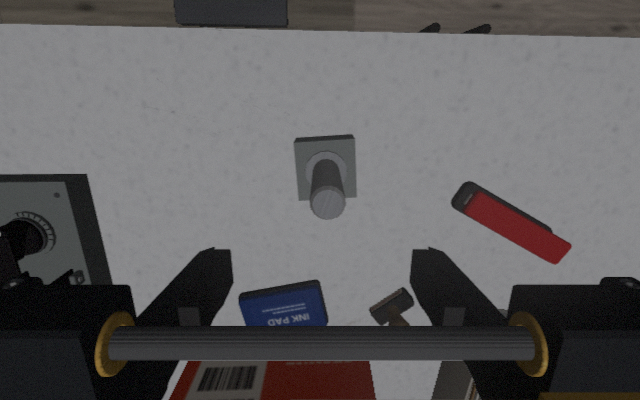

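The wrist view shows the post top at (327,203) between the open fingers, against a predicted (325,205), so position agrees to about 1 mm. I'll descend and grip.

Call:
step_arm(
  steps=[
    [[0,0.4,2],[0,0,0]],
    [[-0.1,0,3],[0,0,0]],
    [[0,0,3],[0,0,0]],
    [[0,0,2.5],[0,0,0]],
    [[0,0,1.3],[0,0,0]],
    [[0,0,0],[0,0,0]],
  ],
)

```text
clock: 2.4
tool_pos: [0.4425, 0.3032, 0.1391]
eef_rot: [-0.01, 1.0, -0.0, -0.001]
contact_force: [-0.3, -1.2, 0.4]
opening: 1.002
finger_force: 0.0
```

Call:
step_arm(
  steps=[
    [[0,0,0],[0,0,0]],
    [[0,0,0],[0,0,0]],
    [[0,0,0],[0,0,0]],
    [[0,0,0],[0,0,0]],
    [[0,0,0],[0,0,0]],
    [[0,0,0],[0,0,0]],
  ],
  claw=-1,
  grip_force=30,
)

```text
clock: 3.15
tool_pos: [0.4429, 0.3033, 0.1397]
eef_rot: [-0.01, 1.0, 0.0, -0.0]
contact_force: [-0.2, 0.2, -0.6]
opening: 0.345
finger_force: 0.0
```

```bash
python3 -c "
from h import *
state([.4433,.3018,.25])"
```

```text
t 3.15 p [0.4429 0.3033 0.1397] scale xy mm [-128.   333.6] F [-0.2  0.2 -0.6] M [0.04 0.   0.03] op 0.345 ff 0.0
 yaw(tool y)-scale y deg 0.02 z axis [-0.e+00  1.e-04 -1.e+00]
 tool delta cm [ -0.03  -0.15 -11.03]
```

Call:
step_arm(
  steps=[
    [[0,0,0],[0,0,0]],
    [[0,0,0],[0,0,0]],
    [[0,0,0],[0,0,0]],
    [[0,0,-0.5],[0,0,0]],
    [[0,0,-1],[0,0,0]],
    [[0,0,-2],[0,0,0]],
    [[0,0,-2],[0,0,0]],
    [[0,0,0],[0,0,0]],
  ],
)

```text
clock: 4.15
tool_pos: [0.4437, 0.3041, 0.1963]
eef_rot: [-0.01, 1.0, 0.001, 0.001]
contact_force: [-0.9, -0.0, -1.9]
opening: 0.307
finger_force: 30.0
```

Run:
```python
from h import *
import cv2
s=state()
from plant import vision
ims=[]
for n,(x,y,w,h) in (("top",(200,200,60,60)),("side",(260,120,60,90)),("wrist",(200,100,240,240))):
    d=vision.snapshot(n);pickle.dump(d,open(n+'2.pkl','wb'));ims.append(cv2.resize(d['img'][y:y+h,x:x+w],(266,400),interpolation=cv2.INTER_CUBIC))
cv2.imwrite('pics/a2.png',np.hstack(ims)[:,:,::-1])
```

```text
t 4.15 p [0.4437 0.3041 0.1963] scale xy mm [-127.2  334.3] F [-0.9 -0.  -1.9] M [ 0.07 -0.04  0.04] op 0.307 ff 30.0
 yaw(tool y)-scale y deg 0.02 z axis [ 0.0028  0.0026 -1.    ]
```

View pics/a2.png

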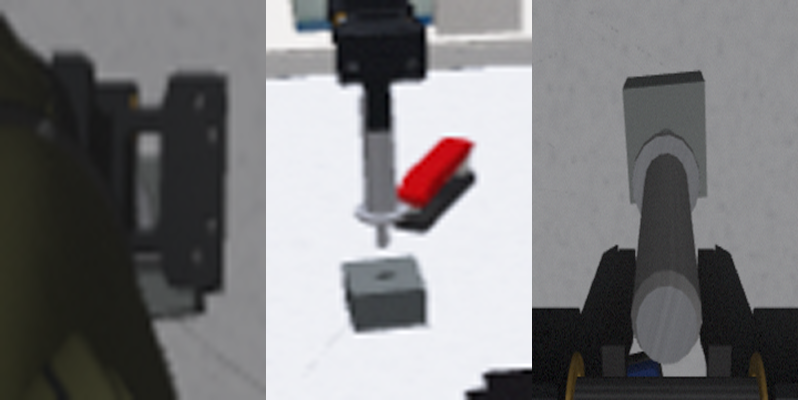

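The post is held upright and clear of the stand: in the side crop the spigot hangs above the empty hole, and in the wrist crop it is centred between the pads.

Call:
step_arm(
  steps=[
    [[0.08,-2,0],[0,0,0]],
    [[0.08,-3.5,0],[0,0,0]],
    [[0.08,-3.5,0],[0,0,0]],
    [[0.08,-3.5,0],[0,0,0]],
    [[0.08,-3.5,0],[0,0,0]],
    [[0.08,-3.5,0],[0,0,0]],
    [[0.08,-3.5,0],[0,0,0]],
    [[0.08,-3.5,0],[0,0,0]],
    [[0.08,-3.5,0],[0,0,0]],
    [[0.06,-3,0],[0,0,0]],
    [[0,-0.4,0.2],[0,0,0]],
    [[0,0,0.2],[0,0,0]],
  ],
)

```text
clock: 5.8
tool_pos: [0.4413, -0.0308, 0.1904]
eef_rot: [-0.01, 1.0, 0.0, -0.0]
contact_force: [0.8, 0.8, -2.2]
opening: 0.306
finger_force: 30.0
```

Run:
```python
from h import *
import cv2
t=sw(-.135,0); s=state([*t,.1925])
from plant import vision
d=vision.snapshot('wrist');pickle.dump(d,open('w3.pkl','wb'));cv2.imwrite('pics/w3.png',cv2.convertScaleAbs(d['img'],alpha=1.8)[:,:,::-1])
P=[[*sw(-.096,.015),.099],[*sw(-.096,-.015),.099],[*sw(-.115,.052),.036],[*sw(-.115,-.125),.036],[*sw(.062,.052),.036]]
print(proj(d,P).round(1))
```

```text
t 5.80 p [ 0.4413 -0.0308  0.1904] scale xy mm [-136.1   -0.4] F [ 0.8  0.8 -2.2] M [ 0.05 -0.03 -0.03] op 0.306 ff 30.0
 yaw(tool y)-scale y deg -0.01 z axis [-5.e-04  5.e-04 -1.e+00]
 tool delta cm [-0.11  0.04 -0.21]
[[340.8 265. ]
 [300.  265. ]
 [378.5 211. ]
 [180.9 210.9]
 [369.3 367.1]]
```

View pics/w3.png

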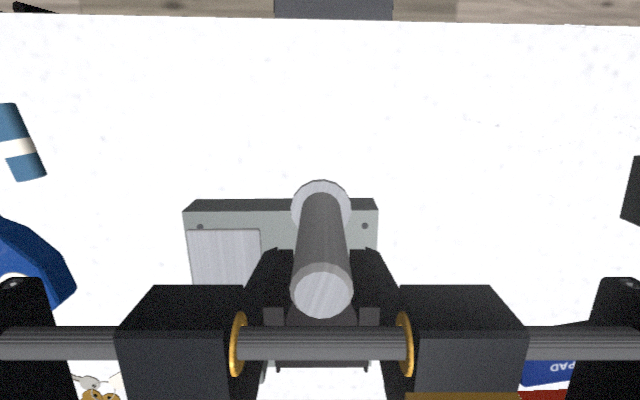

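The wrist view shows the deck's front corners at (184,211) and (378,210), against predictions of (181,211) and (378.5,211). The scale estimate is therefore good to about 1 mm, and the post lines up with the tab. I'll move the collar under the tab and touch it.

Call:
step_arm(
  steps=[
    [[-0.5,0.1,0],[0,0,0]],
    [[-0.7,0,0],[0,0,0]],
    [[-0.7,0,0],[0,0,0]],
    [[-0.5,0,0],[0,0,0]],
    [[0,0,-0.3],[0,0,0]],
    [[0,0,-0.4],[0,0,0]],
    [[-0.2,0,-0.3],[0,0,0]],
    [[0,0,0],[0,0,0]],
  ],
)

```text
clock: 6.85
tool_pos: [0.468, -0.0293, 0.201]
eef_rot: [-0.01, 1.0, 0.0, 0.0]
contact_force: [0.6, -0.1, -3.3]
opening: 0.306
finger_force: 30.0
```

```bash
python3 -c "
from h import *
state([*sw(-.104,.0008),.2078])"
```

```text
t 6.85 p [ 0.468  -0.0293  0.201 ] scale xy mm [-109.4    0.5] F [ 0.6 -0.1 -3.3] M [ 0.03 -0.11  0.05] op 0.306 ff 30.0
 yaw(tool y)-scale y deg 0.01 z axis [ 6.e-04  1.e-04 -1.e+00]
 tool delta cm [-0.54  0.03 -0.68]
```

Call:
step_arm(
  steps=[
    [[-0.25,0,-0.34],[0,0,0]],
    [[-0.26,0,-0.34],[0,0,0]],
    [[-0.46,0,-0.5],[0,0,0]],
    [[-0.46,0,-0.5],[0,0,0]],
    [[-0.52,0,-0.44],[0,0,0]],
    [[-0.52,0,-0.44],[0,0,0]],
    [[-0.58,0,-0.37],[0,0,0]],
    [[-0.58,0,-0.37],[0,0,0]],
  ],
)

```text
clock: 7.85
tool_pos: [0.5041, -0.0285, 0.2339]
eef_rot: [-0.01, 1.0, 0.0, -0.0]
contact_force: [-1.3, 0.5, -4.8]
opening: 0.312
finger_force: 30.0
```

```bash
python3 -c "
from h import *
state([*sw(-.0731,.0008),.234])"
```

```text
t 7.85 p [ 0.5041 -0.0285  0.2339] scale xy mm [-73.3   0.7] F [-1.3  0.5 -4.8] M [0.2  0.24 0.04] op 0.312 ff 30.0
 yaw(tool y)-scale y deg 0.03 z axis [-8.e-04  1.e-04 -1.e+00]
 tool delta cm [-0.02  0.01 -0.01]
```

Call:
step_arm(
  steps=[
    [[-0.6,0,-0.28],[0,0,0]],
    [[-0.62,0,-0.28],[0,0,0]],
    [[-0.65,0,-0.21],[0,0,0]],
    [[-0.65,0,-0.21],[0,0,0]],
    [[-0.67,0,-0.12],[0,0,0]],
    [[-0.67,0,-0.12],[0,0,0]],
    [[-0.68,0,-0.04],[0,0,0]],
    [[-0.68,0,-0.04],[0,0,0]],
  ],
)

```text
clock: 8.85
tool_pos: [0.5567, -0.0275, 0.2467]
eef_rot: [-0.01, 1.0, 0.0, -0.0]
contact_force: [-0.6, 0.1, -3.0]
opening: 0.307
finger_force: 30.0
```

Run:
```python
from h import *
import cv2
state([*sw(-.0209,.0008),.247])
from plant import vision
d=vision.snapshot('side');pickle.dump(d,open('s4.pkl','wb'))
e=vision.snapshot('wrist');pickle.dump(e,open('w4.pkl','wb'))
a=cv2.resize(d['img'][150:270,270:390],(400,400),interpolation=cv2.INTER_CUBIC);b=cv2.resize(e['img'][100:400,170:470],(400,400))
cv2.imwrite('pics/a4.png',np.hstack([a,cv2.convertScaleAbs(b,alpha=1.6)])[:,:,::-1])
```

```text
t 8.85 p [ 0.5567 -0.0275  0.2467] scale xy mm [-20.7   0.6] F [-0.6  0.1 -3. ] M [0.04 0.36 0.01] op 0.307 ff 30.0
 yaw(tool y)-scale y deg 0.03 z axis [-1.e-04  0.e+00 -1.e+00]
 tool delta cm [ 0.02  0.02 -0.03]
```

View pics/a4.png

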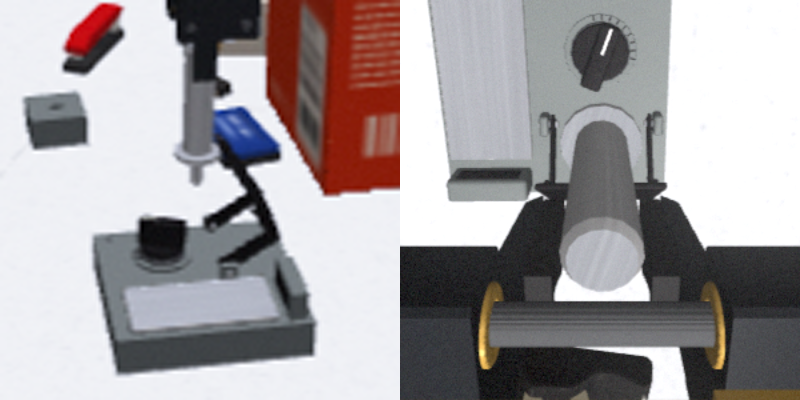

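The cover rides on the collar at about 60°, and the post is centred between the hinge arms. The knob is in view with its bar turned roughly 15-20°. I'll continue the arc.

Call:
step_arm(
  steps=[
    [[-0.68,0,0.05],[0,0,0]],
    [[-0.68,0,0.05],[0,0,0]],
    [[-0.67,0,0.14],[0,0,0]],
    [[-0.67,0,0.14],[0,0,0]],
    [[-0.65,0,0.22],[0,0,0]],
    [[-0.65,0,0.22],[0,0,0]],
    [[-0.6,0,0.3],[0,0,0]],
    [[-0.57,0,0.3],[0,0,0]],
    [[0,0,0],[0,0,0]],
  ],
  grip_force=45,
)

```text
clock: 10.07
tool_pos: [0.6083, -0.0264, 0.2321]
eef_rot: [-0.01, 1.0, 0.0, 0.0]
contact_force: [-0.6, 1.1, -2.0]
opening: 0.306
finger_force: 45.0
```

Run:
```python
from h import *
import cv2
state([*sw(.031,.0006),.233])
from plant import vision
d=vision.snapshot('side');pickle.dump(d,open('s5.pkl','wb'))
e=vision.snapshot('wrist');pickle.dump(e,open('w5.pkl','wb'))
a=cv2.resize(d['img'][160:250,290:380],(400,400),interpolation=cv2.INTER_CUBIC);b=cv2.resize(e['img'][100:400,170:470],(400,400))
cv2.imwrite('pics/a5.png',np.hstack([a,cv2.convertScaleAbs(b,alpha=1.6)])[:,:,::-1])
p=np.array(__import__('plant').sensors.get_state()['tool_pos'])
print('side proj: TCP, foot, collar, socket',proj(d,[p,p-[0,0,.1337],p-[0,0,.0977],[*sw(.031,0),.036]]).round(1))
print('wrist proj: foot, socket, top',proj(e,[p-[0,0,.1337],[*sw(.031,0),.036],p+[0,0,.0063]]).round(1))
```

```text
t 10.07 p [ 0.6083 -0.0264  0.2321] scale xy mm [30.9  0.7] F [-0.6  1.1 -2. ] M [ 0.11  0.24 -0.02] op 0.306 ff 45.0
 yaw(tool y)-scale y deg 0.02 z axis [ 0.e+00  3.e-04 -1.e+00]
 tool delta cm [-0.01 -0.01 -0.09]
side proj: TCP, foot, collar, socket [[346.5 167.5]
 [345.4 206.8]
 [345.7 196.6]
 [345.1 224.1]]
wrist proj: foot, socket, top [[320.  195.4]
 [319.5 176.6]
 [319.  296.8]]
```

View pics/a5.png

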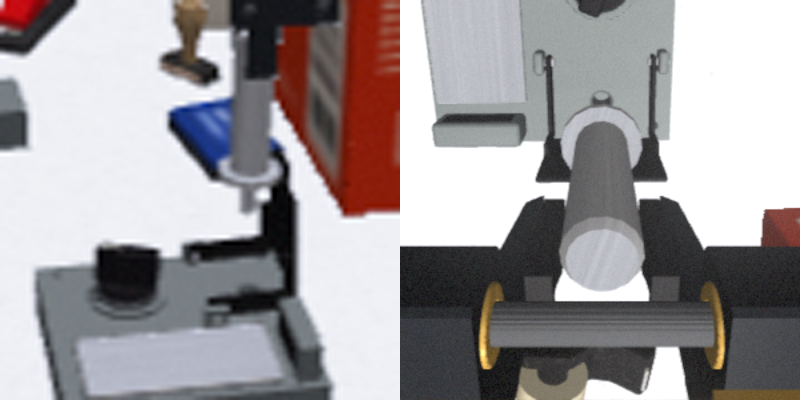

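The side crop shows the post over the socket, with its foot at about (248,212) and the cover near vertical behind it. In the wrist crop the socket edge peeks out at (601,98), right in line. I'll check the post's tilt by comparing the spigot with the projected TCP line, now and just after pickup.

Run:
```python
from h import *
import cv2
for f,p in (('side2.pkl',[.4437,.3041,.1963]),('s5.pkl',[.6083,-.0264,.2321])):
    d=pickle.load(open(f,'rb')); g=cv2.cvtColor(d['img'],cv2.COLOR_RGB2GRAY).astype(float)
    p=np.array(p)
    ft=proj(d,[p-[0,0,.1337],p-[0,0,.1037]]); print(f,'pred foot,collar bottom',ft.round(1))
    x0=int(ft[0,0])-7
    for r in range(int(ft[1,1])-3,int(ft[0,1])+5): print(r,x0,g[r,x0:x0+15].astype(int))
```

```text
side2.pkl pred foot,collar bottom [[285.9 174.5]
 [285.5 167.2]]
164 278 [240 240 240 220 143 106 111 113 109 107 112  99  68  52  54]
165 278 [240 239 238 210 131 104 112 112 108 110 109 121 119  90  63]
166 278 [240 236 214 173 135 102 108 111 110 109 111 143 175 172 121]
167 278 [238 230 198 180 152 110 118 118 117 120 125 155 178 155 115]
168 278 [238 224 165 159 176 172 156 149 151 166 179 162 121  73  55]
169 278 [239 239 217 145 129 142 149 148 145 136 118 104  90  60  44]
170 278 [239 239 240 234 204 169 148 120 115 140 131  59  27  21  26]
171 278 [239 240 239 239 240 239 206 112 110 173 198 144 109  84  70]
172 278 [238 239 239 240 239 239 213 126 110 171 230 239 239 228 205]
173 278 [238 239 240 240 240 239 215 126 108 148 218 239 239 239 239]
174 278 [239 239 238 238 238 239 213 129 107 156 223 239 239 240 239]
175 278 [239 240 240 238 237 237 221 162 132 200 238 238 239 239 239]
176 278 [240 239 239 238 239 239 239 239 239 238 238 237 237 236 236]
177 278 [240 239 236 236 234 233 232 233 233 234 235 227 213 202 184]
178 278 [234 227 214 200 185 186 173 155 142 124 124 12
[... 496 characters left out ...]

201 338 [240 229 190 150 128 123 113 118 131 123 115 122 113  82  38]
202 338 [239 240 240 230 219 198 136 112 118 125 165 197 144  11   9]
203 338 [240 239 240 240 241 222 145 108 109 173 231 239 193   8   8]
204 338 [240 240 241 241 240 223 145 107 108 169 226 234 184  10  11]
205 338 [240 240 240 241 240 224 146 108 108 130 146 113  59  11  10]
206 338 [240 240 241 240 240 223 146 110 112 136 114  12  12  12  10]
207 338 [239 240 240 240 239 221 154 129 149 180 143  14  14  13  11]
208 338 [240 240 241 241 240 239 230 203 220 228 143  17  12   6   8]
209 338 [240 239 240 241 241 240 239 239 240 227 143  14  10  10   9]
210 338 [240 240 240 240 241 241 240 240 239 227 143  13  11   7  11]
```

The spigot is within about 0.5 mm of its expected place, so tilt is negligible. I'll lower to just above the socket mouth.

Call:
step_arm(
  steps=[
    [[-0.05,0,0.4],[0,0,0]],
    [[0,0,0.7],[0,0,0]],
    [[0,0,0.7],[0,0,0]],
    [[0,0,0.7],[0,0,0]],
    [[0,0,0.7],[0,0,0]],
    [[0,0,0.7],[0,0,0]],
    [[0,0,0.7],[0,0,0]],
    [[0,0,0.7],[0,0,0]],
    [[0,0,0.5],[0,0,0]],
    [[0,0,0],[0,0,0]],
  ],
)

```text
clock: 11.42
tool_pos: [0.6081, -0.0265, 0.174]
eef_rot: [-0.01, 1.0, 0.0, -0.0]
contact_force: [-1.2, -0.0, -3.5]
opening: 0.305
finger_force: 45.0
```

Run:
```python
from h import *
import cv2
s=state([*sw(.0315,.0006),.1397])
from plant import vision
d=vision.snapshot('side');pickle.dump(d,open('s6.pkl','wb'))
e=vision.snapshot('wrist');pickle.dump(e,open('w6.pkl','wb'))
a=cv2.resize(d['img'][170:250,300:380],(400,400),interpolation=cv2.INTER_CUBIC);b=cv2.resize(e['img'][100:400,170:470],(400,400))
cv2.imwrite('pics/a6.png',np.hstack([a,cv2.convertScaleAbs(b,alpha=1.6)])[:,:,::-1])
p=np.array(s['tool_pos'])
print('side',proj(d,[p-[0,0,.1337],[*sw(.031,0),.036]]).round(1),'wrist',proj(e,[p-[0,0,.1337],[*sw(.031,0),.036]]).round(1))
```

```text
t 11.43 p [ 0.6081 -0.0265  0.174 ] scale xy mm [30.8  0.6] F [-1.2 -0.  -3.5] M [ 0.1   0.3  -0.03] op 0.305 ff 45.0
 yaw(tool y)-scale y deg 0.03 z axis [-9.e-04  0.e+00 -1.e+00]
 tool delta cm [-0.08 -0.    3.43]
side [[345.  222.9]
 [345.1 224.1]] wrist [[320.  195.3]
 [319.3 194.1]]
```

View pics/a6.png

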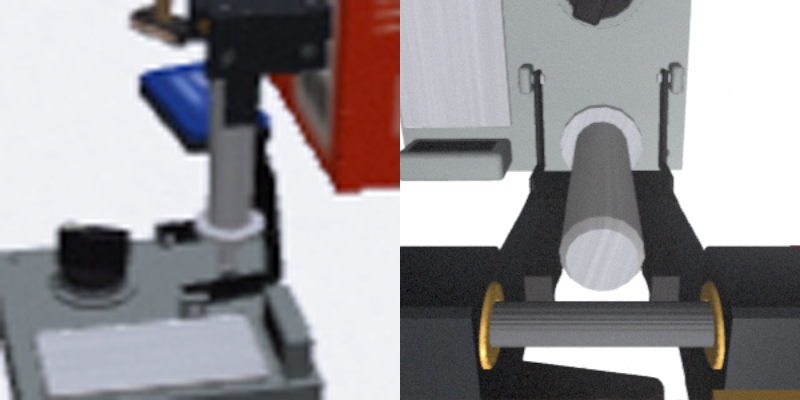

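The spigot is at the socket mouth, with the collar at crop (231,222) and the post midway between the arms (540 and 663, post at 601). I'll lower gently.

Call:
step_arm(
  steps=[
    [[-0.06,0,0.2],[0,0,0]],
    [[0,0,0.3],[0,0,0]],
    [[0,0,0.3],[0,0,0]],
    [[0,0,0.2],[0,0,0]],
    [[0,0,0],[0,0,0]],
  ],
)

```text
clock: 12.15
tool_pos: [0.609, -0.0264, 0.1643]
eef_rot: [-0.01, 1.0, 0.0, -0.0]
contact_force: [-1.2, 0.7, -2.7]
opening: 0.305
finger_force: 45.0
```

```bash
python3 -c "
from h import *
state([*sw(.0315,.0006),.1397])"
```

```text
t 12.15 p [ 0.609  -0.0264  0.1643] scale xy mm [31.6  0.6] F [-1.2  0.7 -2.7] M [ 0.03  0.24 -0.01] op 0.305 ff 45.0
 yaw(tool y)-scale y deg 0.03 z axis [-2.e-04  1.e-04 -1.e+00]
 tool delta cm [ 0.01 -0.01  2.46]
```

It has entered with no resistance.

Call:
step_arm(
  steps=[
    [[0,0,0.3],[0,0,0]],
    [[0,0,0.4],[0,0,0]],
    [[0,0,0.4],[0,0,0]],
    [[0,0,0.4],[0,0,0]],
    [[0,0,0.4],[0,0,0]],
    [[0,0,0.3],[0,0,0]],
    [[0,0,0],[0,0,0]],
  ],
)

```text
clock: 13.02
tool_pos: [0.6087, -0.0265, 0.1421]
eef_rot: [-0.01, 1.0, 0.0, -0.0]
contact_force: [-1.8, 0.2, -3.2]
opening: 0.306
finger_force: 45.0
```

```bash
python3 -c "
from h import *
state([*sw(.0315,.0006),.1397])"
```

```text
t 13.03 p [ 0.6087 -0.0265  0.1421] scale xy mm [31.3  0.6] F [-1.8  0.2 -3.2] M [0.04 0.26 0.01] op 0.306 ff 45.0
 yaw(tool y)-scale y deg 0.02 z axis [-9.e-04  0.e+00 -1.e+00]
 tool delta cm [-0.02 -0.    0.24]
```

Next I'll make small steps until the collar lands on the deck.

Call:
step_arm(
  steps=[
    [[0,0,0.1],[0,0,0]],
    [[0,0,0.1],[0,0,0]],
    [[0,0,0.05],[0,0,0]],
    [[0,0,0],[0,0,0]],
  ],
)

```text
clock: 13.52
tool_pos: [0.609, -0.0264, 0.14]
eef_rot: [-0.01, 1.0, 0.0, 0.0]
contact_force: [-0.7, 0.0, -2.1]
opening: 0.304
finger_force: 45.0
```

Call:
step_arm(
  steps=[
    [[0,0,0.06],[0,0,0]],
    [[0,0,0.06],[0,0,0]],
    [[0,0,0],[0,0,0]],
  ],
)

```text
clock: 13.9
tool_pos: [0.6093, -0.0265, 0.1398]
eef_rot: [-0.01, 1.0, -0.0, 0.0]
contact_force: [-2.6, -0.1, 5.4]
opening: 0.307
finger_force: 45.0
```

The collar landed at z = 0.1398 with a rise in Fz to about 8 N, as expected. Release.

Call:
step_arm(
  steps=[
    [[0,0,-0.05],[0,0,0]],
    [[0,0,0],[0,0,0]],
    [[0,0,0],[0,0,0]],
    [[0,0,0],[0,0,0]],
    [[0,0,0],[0,0,0]],
    [[0,0,0],[0,0,0]],
  ],
  claw=0.0,
)

```text
clock: 14.65
tool_pos: [0.6091, -0.0265, 0.1393]
eef_rot: [-0.01, 1.0, 0.0, 0.0]
contact_force: [-0.2, -0.2, -0.2]
opening: 0.506
finger_force: 0.0
```

Call:
step_arm(
  steps=[
    [[0,0,-0.5],[0,0,0]],
    [[0,0,-1],[0,0,0]],
    [[0,0,-2],[0,0,0]],
    [[0,0,-3],[0,0,0]],
    [[0,0,-3],[0,0,0]],
    [[0,0,-1],[0,0,0]],
    [[0,0,0],[0,0,0]],
  ],
)

```text
clock: 15.52
tool_pos: [0.6092, -0.0265, 0.2448]
eef_rot: [-0.01, 1.0, -0.0, 0.001]
contact_force: [-0.2, -0.2, -0.2]
opening: 0.498
finger_force: 0.0
```

Run:
```python
from h import *
import cv2
s=state([*sw(-.0855,-.032),.15])
from plant import vision
d=vision.snapshot('side');pickle.dump(d,open('s7.pkl','wb'))
e=vision.snapshot('wrist');pickle.dump(e,open('w7.pkl','wb'))
a=cv2.resize(d['img'][170:250,300:380],(400,400),interpolation=cv2.INTER_CUBIC);b=cv2.resize(e['img'][0:400,120:520],(400,400))
cv2.imwrite('pics/a7.png',np.hstack([a,cv2.convertScaleAbs(b,alpha=1.6)])[:,:,::-1])
print(proj(d,[[*sw(.031,0),.146],[*sw(.031,0),.042]]).round(1),'wrist dial top',proj(e,[[*sw(-.055,0),.077],[*sw(-.077,0),.077],[*sw(.031,0),.146]]).round(1))
```

```text
t 15.53 p [ 0.6092 -0.0265  0.2448] scale xy mm [31.8  0.6] F [-0.2 -0.2 -0.2] M [ 0.03  0.   -0.04] op 0.498 ff 0.0
 yaw(tool y)-scale y deg 0.02 z axis [ 0.0012 -0.     -1.    ]
 tool delta cm [11.75 -3.25  9.47]
[[346.  193.4]
 [345.1 222.5]] wrist dial top [[319.6  84.3]
 [319.6  55.5]
 [319.2 210.5]]
```

View pics/a7.png

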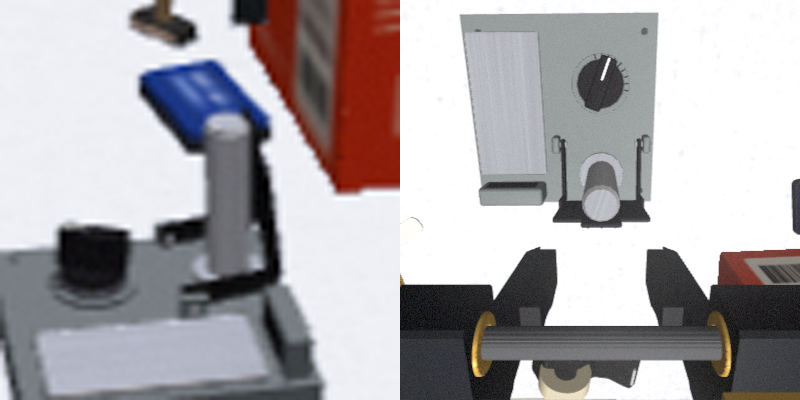

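The post is seated and vertical, with the collar on the deck and the cover leaning on the shaft. The wrist crop shows the knob at (600,83), with its white pointer running from (602,78) to (608,57). My ten pictures are used up, so from here I work from numbers only. A full-turn grip would swing the 187 mm hand into the post, so I'll push the bar's front end with the shut fingers, which keeps the hand clear, and watch the force.

Call:
step_arm(
  steps=[
    [[1.4,-0.5,0],[0,0,0]],
    [[1.9,-0.7,0],[0,0,0]],
    [[1.9,-0.7,0],[0,0,0]],
    [[1.9,-0.7,0],[0,0,0]],
    [[1.9,-0.7,0],[0,0,0]],
    [[1.5,-0.5,0],[0,0,0]],
    [[1,-0.26,0],[0,0,0]],
    [[0,0,0],[0,0,0]],
    [[0,0,0],[0,0,0]],
  ],
  claw=-1,
  grip_force=15,
)

```text
clock: 16.75
tool_pos: [0.4955, -0.069, 0.2442]
eef_rot: [-0.01, 1.0, 0.0, 0.0]
contact_force: [0.5, -0.4, 0.3]
opening: 0.006
finger_force: 0.0
```

```bash
cat >> h.py <<'E'
def pointer(d,z=.0775,show=False):
    """dial pointer: white stripe on the knob -> cw angle in the scale frame"""
    import cv2
    c=proj(d,[[*sw(-.055,0),z]])[0]
    g=cv2.cvtColor(d['img'],cv2.COLOR_RGB2GRAY)
    yy,xx=np.mgrid[:400,:640]
    P=ray(d,np.c_[xx.ravel(),yy.ravel()],z)[:,:2]
    S=(P-sw(-.055,0))@Rz(YAW); rr=np.hypot(*S.T).reshape(400,640)
    dark=(g<60)&(rr<.023)
    m=((g>100)&(rr<.0205)&(cv2.dilate(dark.astype(np.uint8),np.ones((3,3)))>0)).ravel()
    Q=S[m]; 
    if len(Q)<6: print('pointer px',len(Q)); return
    q=Q-Q.mean(0); v=np.linalg.svd(q)[2][0]; v=v*np.sign(v@Q.mean(0))
    print('pointer n',len(Q),'mean mm',(Q.mean(0)*1e3).round(1),'cw angle rad: dir %.3f'%np.arctan2(v[1],-v[0]),'pos %.3f'%np.arctan2(Q.mean(0)[1],-Q.mean(0)[0]))
E
python3 - <<'E'
from h import *
pointer(pickle.load(open('w7.pkl','rb')))
state([*sw(-.083,-.040),.078])
E
```

```text
pointer n 44 mean mm [-10.9   4. ] cw angle rad: dir 0.341 pos 0.354
t 16.75 p [ 0.4955 -0.069   0.2442] scale xy mm [-82.7 -39.7] F [ 0.5 -0.4  0.3] M [ 0.04  0.04 -0.02] op 0.006 ff 0.0
 yaw(tool y)-scale y deg 0.05 z axis [ 6.e-04  5.e-04 -1.e+00]
 tool delta cm [ 0.05 -0.04 16.62]
```

Call:
step_arm(
  steps=[
    [[0,0,2],[0,0,0]],
    [[0,0,3],[0,0,0]],
    [[0,0,3],[0,0,0]],
    [[0,0,3],[0,0,0]],
    [[0,0,3],[0,0,0]],
    [[0,0,1.6],[0,0,0]],
    [[0,0,1],[0,0,0]],
    [[0,0.5,0],[0,0,0]],
    [[0,0.5,0],[0,0,0]],
  ],
)

```text
clock: 17.88
tool_pos: [0.4952, -0.0587, 0.0788]
eef_rot: [-0.01, 1.0, 0.0, 0.001]
contact_force: [0.1, 0.5, -0.6]
opening: 0.005
finger_force: 0.0
```

Call:
step_arm(
  steps=[
    [[0,0.4,0],[0,0,0]],
    [[0,0.4,0],[0,0,0]],
    [[0,0.4,0],[0,0,0]],
    [[0,0.4,0],[0,0,0]],
    [[0,0.4,0],[0,0,0]],
    [[0,0,0],[0,0,0]],
  ],
)

```text
clock: 18.62
tool_pos: [0.4941, -0.0394, 0.0783]
eef_rot: [-0.01, 1.0, -0.0, -0.0]
contact_force: [0.3, -2.0, 0.0]
opening: 0.005
finger_force: 0.8
```

Run:
```python
from h import *
from plant import vision
state([*sw(-.083,.010),.078])
d=vision.snapshot('wrist');pickle.dump(d,open('w8.pkl','wb'));pointer(d)
```

```text
t 18.62 p [ 0.4941 -0.0394  0.0783] scale xy mm [-83.5 -10.1] F [ 0.3 -2.   0. ] M [-0.4  -0.02 -0.  ] op 0.005 ff 0.8
 yaw(tool y)-scale y deg 0.03 z axis [-4.e-04 -4.e-04 -1.e+00]
 tool delta cm [-0.05  2.01  0.03]
pointer px 2
```

Contact, with Fy = -2 N, which matches dial friction. I'll follow the arc.

Call:
step_arm(
  steps=[
    [[0,0.4,0],[0,0,0]],
    [[0,0.4,0],[0,0,0]],
    [[0,0.4,0],[0,0,0]],
    [[0,0.4,0],[0,0,0]],
    [[-0.05,0.4,0],[0,0,0]],
    [[-0.1,0.4,0],[0,0,0]],
    [[0,0,0],[0,0,0]],
  ],
)

```text
clock: 19.55
tool_pos: [0.4953, -0.0148, 0.0783]
eef_rot: [-0.01, 1.0, 0.0, -0.0]
contact_force: [-1.0, 1.0, 0.0]
opening: 0.006
finger_force: 0.4
```

Run:
```python
from h import *
from plant import vision
state([*sw(-.0746,.018),.078])
for n in('wrist','top'):
    d=vision.snapshot(n);pickle.dump(d,open(n+'9.pkl','wb'));pointer(d)
```

```text
t 19.55 p [ 0.4953 -0.0148  0.0783] scale xy mm [-81.8  14.5] F [-1.  1.  0.] M [-0.    0.21 -0.02] op 0.006 ff 0.4
 yaw(tool y)-scale y deg 0.06 z axis [-0.e+00  3.e-04 -1.e+00]
 tool delta cm [-0.72  0.35  0.03]
pointer n 7 mean mm [15.6 -0.5] cw angle rad: dir -3.112 pos -3.112
pointer px 0
```

Call:
step_arm(
  steps=[
    [[-0.15,0.1,0],[0,0,0]],
    [[-0.15,0.1,0],[0,0,0]],
    [[-0.15,0.1,0],[0,0,0]],
    [[-0.1,0,0],[0,0,0]],
    [[0,0,0],[0,0,0]],
  ],
)

```text
clock: 20.27
tool_pos: [0.5003, -0.011, 0.0782]
eef_rot: [-0.011, 1.0, 0.001, -0.0]
contact_force: [-3.6, 2.2, 2.2]
opening: 0.008
finger_force: 2.7
```

```bash
python3 -c "
from h import *
state([*sw(-.0746,.018),.078])"
```

```text
t 20.27 p [ 0.5003 -0.011   0.0782] scale xy mm [-76.7  18.2] F [-3.6  2.2  2.2] M [ 0.66  0.93 -0.04] op 0.008 ff 2.7
 yaw(tool y)-scale y deg 0.10 z axis [-7.0e-04  1.6e-03 -1.0e+00]
 tool delta cm [-0.21 -0.03  0.02]
```

With the measured force, the cw torque is y·Fx − x·Fy ≈ 0.046 N m, which is just the dial's friction. I'll go on in small steps.

Call:
step_arm(
  steps=[
    [[-0.06,0.02,0],[0,0,0]],
    [[-0.06,0.02,0],[0,0,0]],
    [[0,0,0],[0,0,0]],
  ],
)

```text
clock: 20.65
tool_pos: [0.5014, -0.0103, 0.0782]
eef_rot: [-0.011, 1.0, 0.001, -0.0]
contact_force: [-4.6, 3.8, 1.2]
opening: 0.003
finger_force: 3.0
```

```bash
cat >> h.py <<'E'
def torque():
    s=state(); f=-np.array(s['contact_force'][:2])@Rz(YAW); c=(np.array(s['tool_pos'][:2])-sw(-.055,0))@Rz(YAW)
    xf=c[0]+.009; ph=.308+np.arccos(np.clip(-xf/.0231,-1,1)); yc=.022*np.sin(ph)-.007*np.cos(ph)
    print('phi est %.3f'%ph,'F on dial',f.round(2),'torque %.3f'%(yc*f[0]-xf*f[1]))
E
python3 -c "
from h import *
torque()"
```

```text
t 20.65 p [ 0.5014 -0.0103  0.0782] scale xy mm [-75.6  18.9] F [-4.6  3.8  1.2] M [ 0.8   0.94 -0.  ] op 0.003 ff 3.0
 yaw(tool y)-scale y deg 0.12 z axis [-8.0e-04  1.9e-03 -1.0e+00]
phi est 1.352 F on dial [ 4.54 -3.89] torque 0.045
```

Call:
step_arm(
  steps=[
    [[-0.04,0.1,0],[0,0,0]],
    [[-0.04,0.06,0],[0,0,0]],
    [[0,0,0],[0,0,0]],
  ],
)

```text
clock: 21.02
tool_pos: [0.5022, -0.0097, 0.0782]
eef_rot: [-0.01, 1.0, 0.0, -0.001]
contact_force: [-4.9, 2.8, 1.5]
opening: 0.004
finger_force: 3.1
```

```bash
python3 -c "
from h import *
torque()"
```

```text
t 21.02 p [ 0.5022 -0.0097  0.0782] scale xy mm [-74.9  19.4] F [-4.9  2.8  1.5] M [ 0.51  0.95 -0.02] op 0.004 ff 3.1
 yaw(tool y)-scale y deg 0.05 z axis [-1.1e-03  4.0e-04 -1.0e+00]
phi est 1.389 F on dial [ 4.82 -2.94] torque 0.066
```

Call:
step_arm(
  steps=[
    [[-0.04,0.04,0],[0,0,0]],
    [[-0.03,0.02,0],[0,0,0]],
    [[0,0,0],[0,0,0]],
  ],
)

```text
clock: 21.4
tool_pos: [0.5024, -0.0096, 0.0782]
eef_rot: [-0.01, 1.0, -0.0, -0.001]
contact_force: [-5.9, 1.5, 1.3]
opening: 0.006
finger_force: 3.3
```

```bash
python3 -c "
from h import *
torque()"
```

```text
t 21.40 p [ 0.5024 -0.0096  0.0782] scale xy mm [-74.7  19.6] F [-5.9  1.5  1.3] M [ 0.39  1.07 -0.01] op 0.006 ff 3.3
 yaw(tool y)-scale y deg 0.02 z axis [-2.e-03 -3.e-04 -1.e+00]
phi est 1.399 F on dial [ 5.9  -1.61] torque 0.104
```

Call:
step_arm(
  steps=[
    [[-0.06,0.02,0],[0,0,0]],
    [[-0.06,0,0],[0,0,0]],
    [[0,0,0],[0,0,0]],
    [[0,0,0],[0,0,0]],
  ],
)

```text
clock: 21.9
tool_pos: [0.5026, -0.0095, 0.0781]
eef_rot: [-0.01, 1.0, -0.0, -0.002]
contact_force: [-7.2, 1.8, 3.1]
opening: 0.003
finger_force: 4.2
```

```bash
python3 -c "
from h import *
torque()"
```

```text
t 21.90 p [ 0.5026 -0.0095  0.0781] scale xy mm [-74.4  19.6] F [-7.2  1.8  3.1] M [ 0.36  1.42 -0.05] op 0.003 ff 4.2
 yaw(tool y)-scale y deg 0.02 z axis [-3.9e-03 -7.0e-04 -1.0e+00]
phi est 1.410 F on dial [ 7.13 -1.91] torque 0.127
```

Call:
step_arm(
  steps=[
    [[-0.1,0,0],[0,0,0]],
    [[-0.1,0,0],[0,0,0]],
    [[-0.1,0,0],[0,0,0]],
    [[0,0,0],[0,0,0]],
    [[0,0,0],[0,0,0]],
  ],
)

```text
clock: 22.52
tool_pos: [0.503, -0.0094, 0.0781]
eef_rot: [-0.01, 1.0, -0.001, -0.004]
contact_force: [-11.9, 2.0, 7.9]
opening: 0.008
finger_force: 6.5
```

```bash
python3 -c "
from h import *
torque()"
```

```text
t 22.52 p [ 0.503  -0.0094  0.0781] scale xy mm [-74.1  19.7] F [-11.9   2.    7.9] M [ 0.56  2.35 -0.12] op 0.008 ff 6.5
 yaw(tool y)-scale y deg 0.05 z axis [-0.0087 -0.0015 -1.    ]
phi est 1.428 F on dial [11.83 -2.27] torque 0.223
```

Call:
step_arm(
  steps=[
    [[-0.1,0,0],[0,0,0]],
    [[-0.1,0,0],[0,0,0]],
    [[0,0,0],[0,0,0]],
    [[0,0,0],[0,0,0]],
  ],
)

```text
clock: 23.02
tool_pos: [0.5032, -0.0094, 0.078]
eef_rot: [-0.01, 1.0, -0.001, -0.006]
contact_force: [-14.3, 3.7, 10.7]
opening: 0.006
finger_force: 8.0
```

```bash
python3 -c "
from h import *
torque()"
```

```text
t 23.02 p [ 0.5032 -0.0094  0.078 ] scale xy mm [-73.8  19.8] F [-14.3   3.7  10.7] M [ 0.62  2.97 -0.06] op 0.006 ff 8.0
 yaw(tool y)-scale y deg 0.06 z axis [-0.012  -0.0021 -0.9999]
phi est 1.440 F on dial [14.25 -4.02] torque 0.258
```

Call:
step_arm(
  steps=[
    [[-0.08,0.03,0],[0,0,0]],
    [[-0.08,0.03,0],[0,0,0]],
    [[0,0,0],[0,0,0]],
    [[0,0,0],[0,0,0]],
    [[0,0,0],[0,0,0]],
  ],
)

```text
clock: 23.65
tool_pos: [0.5034, -0.0092, 0.078]
eef_rot: [-0.01, 1.0, -0.001, -0.007]
contact_force: [-17.1, 2.6, 12.3]
opening: 0.005
finger_force: 9.1
```

```bash
python3 -c "
from h import *
torque()"
```

```text
t 23.65 p [ 0.5034 -0.0092  0.078 ] scale xy mm [-73.6  19.9] F [-17.1   2.6  12.3] M [ 0.51  3.43 -0.17] op 0.005 ff 9.1
 yaw(tool y)-scale y deg 0.04 z axis [-0.0146 -0.0031 -0.9999]
phi est 1.450 F on dial [17.07 -2.91] torque 0.330
```

That is about 0.33 N m by force, and the estimated twist of roughly 0.05-0.07 rad agrees. I'll back straight off and rise.

Call:
step_arm(
  steps=[
    [[0.3,0,0],[0,0,0]],
    [[0.4,0,0],[0,0,0]],
    [[0.5,0,0],[0,0,0]],
    [[1,0,0],[0,0,0]],
    [[1.5,0,0],[0,0,0]],
    [[0.5,0,-1],[0,0,0]],
    [[0,0,-3],[0,0,0]],
    [[0,0,-4],[0,0,0]],
    [[0,0,-4],[0,0,0]],
    [[0,0,-3],[0,0,0]],
    [[0,0,0],[0,0,0]],
  ],
)

```text
clock: 25.02
tool_pos: [0.4711, -0.0094, 0.2309]
eef_rot: [-0.01, 1.0, 0.0, 0.003]
contact_force: [0.7, -0.2, -0.3]
opening: 0.003
finger_force: 0.0
```

Call:
step_arm(
  steps=[
    [[-2,0,-1],[0,0,0]],
    [[-3,0,0],[0,0,0]],
    [[-3,0,0],[0,0,0]],
    [[-3,0,0],[0,0,0]],
    [[-2,0,0],[0,0,0]],
    [[0,0,0],[0,0,0]],
    [[0,0,0],[0,0,0]],
  ],
  claw=0,
)

```text
clock: 25.9
tool_pos: [0.5979, -0.0069, 0.2376]
eef_rot: [-0.01, 1.0, -0.0, -0.001]
contact_force: [-0.2, -0.6, 0.6]
opening: 0.499
finger_force: 0.0
```

Run:
```python
from h import *
from plant import vision
state()
for n in('wrist','side','top'):
    d=vision.snapshot(n);pickle.dump(d,open(n+'10.pkl','wb'))
    if n!='side':pointer(d)
a=pickle.load(open('s7.pkl','rb'))['img'].astype(int);b=pickle.load(open('side10.pkl','rb'))['img'].astype(int)
m=abs(a-b).max(2)>60; m[:170]=0; ys,xs=np.nonzero(m[:,280:420]); print('side diff',len(xs), (xs.min()+280,xs.max()+280,ys.min(),ys.max()) if len(xs) else '')
x,y=345,193; print('post region diff',m[190:225,335:362].sum())
```

```text
t 25.90 p [ 0.5979 -0.0069  0.2376] scale xy mm [20.9 20.4] F [-0.2 -0.6  0.6] M [-0.01  0.04 -0.05] op 0.499 ff 0.0
 yaw(tool y)-scale y deg 0.04 z axis [-2.1e-03 -4.0e-04 -1.0e+00]
pointer n 28 mean mm [-2.5 10.8] cw angle rad: dir 1.398 pos 1.341
pointer px 3
side diff 115 (np.int64(311), np.int64(352), np.int64(170), np.int64(222))
post region diff 0
```

The pointer reads 1.398 rad, which is the stop, and nothing has changed in the post and cover region. Handing in.

```bash
python3 -c "
from plant import finish_job
print(finish_job())"
```

```text
the job is handed in; nothing more can be done
None
```

I handed the job in at about 26 s: the post is seated with the cover propped on it, the dial is at its stop (pointer reads 1.398 rad, nipped to an estimated 0.33 N m by pushing the bar with shut fingers), and the gripper is clear, but I never checked the bystanders numerically at the end.

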